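# Tuck the flashing under the roof hatch's lapped cover and hold it flat

### The arm

A 6-joint arm with a two-finger parallel gripper is mounted at the origin on the work surface; the furniture and walls round the work are solid. World frame = base frame: x ahead of the robot, y to its left, z up, the work surface at z = 0. Lengths are in m, angles in rad, forces in N, time in s.
With the tool pointing down it reaches from about 0.375 to 0.925 m from the base axis. Payload 5.7 kg.
Tool frame: the origin (TCP) lies midway between the tips of the shut fingers; the grasp point (between the pads) lies 19 mm behind it; z points along the fingers, y is the line along which they close (so a half turn about z gives the same grasp; the last joint's range is limited). The gripper opens to 88 mm and grips with 3 to 60 N. Pads are 20 mm wide; open, the fingers measure 115 mm over their backs; the gripper's body (75 mm by 178 mm) begins 61 mm behind the grasp point.
Start: joints at [-1.328, 0.359, 1.51, -0, 1.272, -0.115], TCP at [0.21, -0.562, 0.223] pointing down, gripper open.
Joint ranges: [-2.97, 2.97], [-1.01, 2.36], [0.21, 2.38], [-0.96, 4.11], [0.2, 2.71], [-2.98, 2.98]. Speed limits (rad/s): [2.39, 2.39, 3.14, 3.14, 3.14, 3.14].

### API

Orientations are given as a unit quaternion [x, y, z, w].
In Python, from bench import move_ptp, servo_line, goto_joints, move_gripper, sleep, inverse_kinematics, capture, PlanningError, close_job, spot_in, silhouettes, current_clock, current_joint_pos, current_qvel, current_joint_torque, current_position, current_orientation, current_force, current_torque, current_finger_gap, current_grip_force gives the robot as it stands. Calls block until the motion is done:
- move_ptp(position, orientation): joint-space move of the TCP to a pose.
- servo_line(position, orientation=None, rate=0.15, contact_N=None): straight line of the TCP; orientation=None keeps the orientation; rate is the mean speed in m/s. With contact_N (N) it stops when the force on the tool has changed by that much, and returns True; else False.
- goto_joints(angles): joint-space move.
- move_gripper(opening): finger opening in m; the grip force is fixed at half the most; returns when the fingers have stopped.
- sleep(seconds).
- inverse_kinematics(position, orientation): joint angles nearest the present ones, or None.
- capture(name): name is "scene" or "top" or "wrist"; returns a dict with "image" (400x640x3 uint8, blue, green, red), "range_z" (400x640 float32, m along the optical axis (not along the pixel's ray), 0 where there is no reading), "intrinsics" (3x3 intrinsics, pixels), "R" (3x3) and "t" (3): a world point X has camera coordinates R X + t. Camera axes: x right, y down, z forward; pixel columns grow to the right and rows downward; lengths in m; the calibration is good to about 2 mm. The wrist camera is an equidistant fisheye: a pixel r from the principal point sees the ray r / f radians off the axis. A picture is of the moment at which its call begins.
A pose or a line that the arm cannot do raises PlanningError and nothing moves.
- close_job(): hands the job in; it is judged then, once.
Trained networks look in the newest picture that a camera, given by its name, has taken for a name from the list of things; names that differ only in an ending like _2 or _b are one class to them, and where a whole thing is asked for, a point or a joint stands for the part that bears it (a point fixed in the world has none). Each returns a list of dicts, best first, with "conf" (0 to 1); they miss things now and then, are a little off and sometimes report something else, mostly with a low value. They report only what shows in the picture. A call takes as long as a camera call.
- spot_in(camera, query): "xy" ([column, row] in pixels, amid what is visible of it).
- silhouettes(camera, query): "region" (400x640 bool, what is visible of it) and "xy" ([column, row] in pixels, amid what is visible of it).
Readings, each from a call of its own:
- current_clock(): time.
- current_joint_pos(): joint angles.
- current_qvel(): joint speeds.
- current_joint_torque(): joint torques, N m.
- current_position(): TCP position.
- current_orientation(): TCP orientation.
- current_force(): force on the tool from outside, world axes, zero at the start.
- current_torque(): the same for the moment, N m.
- current_finger_gap(): finger opening in m.
- current_grip_force(): force on a finger pad.
Only numpy, scipy, OpenCV 4.12 (cv2) and the standard library are available. Lean on these libraries where they do the work, as an engineer would, in place of code of your own. Each camera call takes 0.05 s, during which the arm holds its last target. There are 200 camera calls.

### The job

On the aluminium roof hatch, swing the steel hasp off its staple and well over to the side, so that the lapped cover sheet springs up a few millimetres. Then take the loose L-shaped flashing by the black trim on its upstand, tuck its foot under the rolled edge of the cover all the way to the stop, end to end with the cover, without prising the cover up. Finish while still gripping the flashing and pressing it down flat on the deck, ready for riveting; leave the side cutters, the spring pins and the bins around it where they are.

Things in the scene. Friction and masses are not known exactly. Their poses are not given: they have to be found in the camera images.
- deck: Aluminium top sheet of the fixed roof hatch (198 x 228 mm, top 21 mm above the bench). Origin on the sheet's top at the middle of the lap's mouth, below the cover's rolled edge; x points into the lap, z up. Free deck before the mouth: 80 mm; under the cover a 4 mm high stop (fixed hinge leaf) across the deck at x = +40 mm.
- cover_edge (a point): Middle of the rolled front edge (a bead 6.4 mm thick, 120 mm long along the deck's y, in line with the deck origin) of the lapped cover sheet, 97 mm in front of the cover's hinge. With the hasp on, the bead lies on the deck; with it off, the cover's light spring raises its underside to 7.4 mm above the deck.
- cover (a joint): Angle of the lapped cover sheet (120 x 100 mm, 2.5 mm thick) about its hinge along its far edge: 0 = shut on the deck under the hasp, about 0.07 = at rest, free of the hasp; more = prised up. A light spring: 0.1 N on the edge moves it about 0.01 rad.
- hasp (a joint): Angle of the steel hasp leaf: 0 = lying on the cover with the staple through its slot, grows as it swings up and over to the hatch's +y side, stop at 2.6 rad. Stiff hinge (0.1 N m), stays where it is left.
- hasp_pull (a point): Centre of the hasp's black T-pull: a bar 24 mm long and 11 mm thick, parallel to the deck's x axis (and to the hasp's hinge), 60 mm from the hinge along the 20 mm wide leaf and 14 mm above the leaf; it is 15.5 mm above the cover's top when shut. Can be pinched by its two ends from above, and turns between the fingers as the leaf swings.
- hasp_hinge (a point): Point on the hasp's hinge axis (parallel to the deck's x), in line with the T-pull, 8.5 mm above the deck.
- flashing: Loose folded aluminium angle, 0.12 to 0.24 kg: foot 75 mm (x) x 120 mm (y) x 3 mm, lying flat; an upstand along its rear edge, 48 mm high over all, 3 mm sheet with black rubber trim on top. Origin: centre of the foot's underside; x points to the front edge that goes under the cover, z up.
- flashing_toe (a point): Middle of the foot's front edge, at its underside (+37.5 mm in x from the flashing's origin).
- flashing_grip (a point): Middle of the black trim on the upstand: trim 10 mm thick (x), 120 mm long (y), 18 mm high (z); this point is at -36 mm in x and 39 mm above the foot's underside.
- rivet_bin: Blue small-parts bin, 93 x 72 x 42 mm; leave alone. Origin: centre of its underside.
- cutters: Side cutters, 52 x 138 x 16 mm; leave alone. Origin: centre of its underside.
- pin_a: Black spring pin, 10 x 57 x 10 mm; leave alone. Origin: centre of its underside.

How it is judged:
By the outcome, as a careful person would: the job done as asked, in the order asked, and still so for the second after the job is handed in, while the arm keeps its last pose, push and grip.
It also fails if it takes over 64 s, if anything falls off the work surface, if the arm or the gripper's body presses on something with over 40 N, if the wrist force passes 120 N, or if a joint passes its speed limit or range.

## Working session

There is one attempt and no reset: what is moved stays moved. The work goes in short steps, each a Python script; the robot and the scene stay as the last script left them, time stands still between calls to the robot, and variables do not carry over. Pictures are saved under pics/ and viewed, at most 10 in all, crops included, and the job is handed in when it is done.

```bash
mkdir -p pics; ls
cat > h.py <<'E'
import numpy as np, cv2
from bench import *
def cap(n,save=None):
    c=capture(n)
    if save: cv2.imwrite('pics/'+save,c['image'])
    return c
def unproj(c,u,v,z):
    K=c['intrinsics'];p=np.array([(u-K[0,2])/K[0,0]*z,(v-K[1,2])/K[1,1]*z,z])
    return c['R'].T@(p-c['t'])
def cloud(c,mask):
    v,u=np.nonzero(mask&(c['range_z']>0));z=c['range_z'][v,u];K=c['intrinsics']
    P=np.stack([(u-K[0,2])/K[0,0]*z,(v-K[1,2])/K[1,1]*z,z],1)
    return (P-c['t'])@c['R']
def onplane(c,u,v,h):
    K=c['intrinsics'];d=c['R'].T@np.array([(u-K[0,2])/K[0,0],(v-K[1,2])/K[1,1],1]);o=-c['R'].T@c['t']
    return o+d*(h-o[2])/d[2]
E
python3 - <<'E'
from h import *
np.set_printoptions(precision=4,suppress=True)
for n in ['scene','top']:
    c=cap(n,n+'1.png'); np.savez(n+'1.npz',**c)
    print(n,-c['R'].T@c['t'])
    for q in ['deck','cover_edge','hasp_pull','hasp_hinge','flashing','flashing_toe','flashing_grip','rivet_bin','cutters','pin_a']:
        for s in spot_in(n,q)[:2]:
            u,v=s['xy'];z=c['range_z'][int(v),int(u)]
            print(q,round(s['conf'],2),np.round(s['xy'],1),unproj(c,u,v,z) if z>0 else None)
print(current_orientation(),current_clock())
E
```

```text
pics
scene [-0.2711  0.7628  1.2295]
cover_edge 0.65 [352.5 199.3] [0.465  0.0446 0.0266]
hasp_pull 0.41 [336.4 201.8] [0.4894 0.0963 0.0287]
hasp_hinge 0.83 [345.  207.3] [0.4548 0.0869 0.0249]
flashing 0.65 [404.4 173.7] [ 0.4535 -0.1993  0.0051]
flashing 0.45 [258.  253.5] [0.4945 0.4148 0.0027]
flashing_toe 0.67 [405.8 173.8] [ 0.4529 -0.2069  0.0001]
flashing_toe 0.5 [337.4 200.9] [0.4913 0.0903 0.0272]
flashing_grip 0.67 [403.7 174.6] [ 0.4551 -0.1983 -0.0003]
rivet_bin 0.96 [213.  237.6] [0.636  0.4966 0.0051]
cutters 0.81 [253.7 246.5] [0.5191 0.4138 0.0129]
pin_a 0.38 [346.2 209.3] [0.4436 0.0912 0.0283]
top [0.2373 0.1117 1.6163]
deck 0.57 [327.7 219.5] [0.4393 0.1081 0.0196]
cover_edge 0.61 [351.4 213.3] [0.4567 0.0339 0.033 ]
hasp_hinge 0.7 [336.1 214.4] [0.4541 0.0817 0.0289]
hasp_hinge 0.43 [336.3 203.8] [0.4886 0.0806 0.023 ]
flashing 0.64 [428.5 223. ] [ 0.4283 -0.2123  0.0013]
flashing_toe 0.85 [429.9 220.5] [ 0.4368 -0.2179 -0.0028]
flashing_toe 0.6 [346.1 213.6] [0.4563 0.0503 0.0293]
flashing_grip 0.97 [428.4 220.9] [ 0.4355 -0.2129 -0.0019]
rivet_bin 0.92 [204.6 163.3] [ 0.6288  0.5073 -0.0022]
cutters 0.77 [226.1 195.3] [ 0.5223  0.4343 -0.0002]
cutters 0.59 [331.4 204.9] [0.4848 0.0962 0.026 ]
[ 0.984  0.178 -0.    -0.   ] 1.1
```

View pics/top1.png

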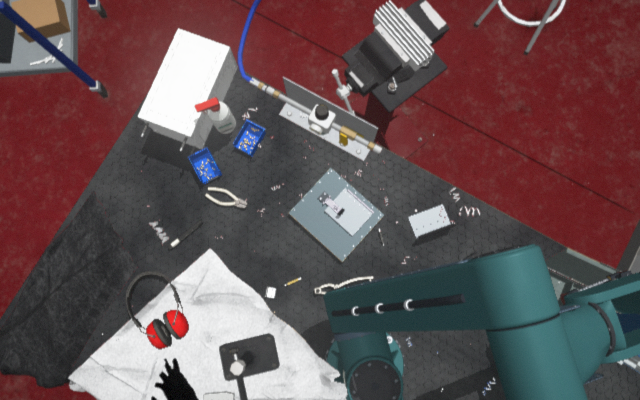

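View pics/scene1.png

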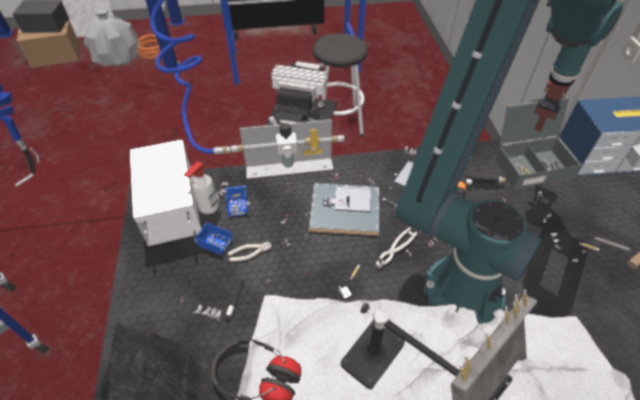

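The top view shows the hatch at about (337,213), with the cover to the right and the hasp at its left end, and the flashing at (430,222). I'll take close wrist views of both.

```bash
cat >> h.py <<'E'
def fray(c,u,v):
    K=c['intrinsics'];x=(np.asarray(u,float)-K[0,2])/K[0,0];y=(np.asarray(v,float)-K[1,2])/K[1,1]
    r=np.hypot(x,y)+1e-12;return np.stack([np.sin(r)*x/r,np.sin(r)*y/r,np.cos(r)],-1)
def fcloud(c,u,v):
    "wrist pixels -> world by range"
    u=np.asarray(u);v=np.asarray(v)
    d=fray(c,u,v);z=c['range_z'][np.round(v).astype(int),np.round(u).astype(int)]
    return (d/d[...,2:]*z[...,None]-c['t'])@c['R']
def fplane(c,u,v,h):
    d=fray(c,u,v)@c['R'];o=-c['R'].T@c['t'];return o+d*((h-o[2])/d[...,2:])
def fproj(c,X):
    p=np.asarray(X)@c['R'].T+c['t'];th=np.arctan2(np.hypot(p[...,0],p[...,1]),p[...,2]);ph=np.arctan2(p[...,1],p[...,0])
    K=c['intrinsics'];return np.stack([K[0,2]+K[0,0]*th*np.cos(ph),K[1,2]+K[1,1]*th*np.sin(ph)],-1)
E
python3 - <<'E'
from h import *
np.set_printoptions(precision=4,suppress=True)
q=[0.984,0.178,0,0];q=list(np.array(q)/np.linalg.norm(q))
for n,p in [('fl',[0.40,-0.2,0.22]),('ha',[0.42,0.06,0.24])]:
    move_ptp(p,q)
    c=cap('wrist',f'w_{n}.png'); np.savez(f'w_{n}.npz',**c)
    print(n,-c['R'].T@c['t'],c['R'][2],c['intrinsics'][0],c['intrinsics'][1])
    for k in ['deck','cover_edge','hasp_pull','hasp_hinge','flashing','flashing_toe','flashing_grip','rivet_bin','cutters','pin_a']:
        for s in spot_in('wrist',k)[:2]:
            print(k,round(s['conf'],2),np.round(s['xy'],1),fcloud(c,*s['xy']))
print(current_clock())
E
```

```text
fl [ 0.4694 -0.1752  0.3829] [-0.2523 -0.0943 -0.9631] [309.7069   0.     319.6301] [  0.     309.7069 198.7617]
deck 0.95 [124.   89.2] [0.4253 0.0833 0.0223]
cover_edge 0.57 [159.3  70.3] [0.4615 0.0321 0.0292]
hasp_pull 0.61 [126.   47.2] [0.4795 0.0852 0.0431]
hasp_hinge 0.67 [144.7  73.5] [0.4528 0.0524 0.0291]
flashing 0.88 [340.1 157.6] [ 0.4283 -0.2176  0.0034]
flashing_toe 0.86 [340.4 157.8] [ 0.4282 -0.218   0.0034]
flashing_grip 0.83 [339.3 155.6] [ 0.4302 -0.2158  0.0028]
flashing_grip 0.26 [157.9  67.5] [0.4644 0.0355 0.0291]
rivet_bin 0.35 [338.5 154.1] [ 0.4318 -0.2141  0.0043]
cutters 0.87 [24.9 14.1] [0.507  0.3894 0.0142]
pin_a 0.72 [215.  140.8] [ 0.3944 -0.06   -0.0004]
pin_a 0.2 [340.6 157.2] [ 0.429  -0.2179  0.004 ]
ha [0.4894 0.0852 0.4028] [-0.2524 -0.0944 -0.963 ] [309.7069   0.     319.6301] [  0.     309.7069 198.7617]
deck 0.78 [291.8 131. ] [0.4584 0.1099 0.0231]
cover_edge 0.62 [344.9 145.9] [0.4643 0.0431 0.0284]
hasp_pull 0.57 [314.4 116. ] [0.4852 0.0903 0.0308]
hasp_hinge 0.68 [315.5 135.4] [0.464  0.0809 0.0328]
hasp_hinge 0.67 [392.4 219.9] [ 0.3931 -0.0573  0.0097]
flashing 0.87 [488.9 232. ] [ 0.4264 -0.2188  0.0027]
flashing 0.52 [318.2 112.7] [0.4905 0.0874 0.031 ]
flashing_toe 0.83 [487.5 229.7] [ 0.4289 -0.2138  0.0033]
flashing_grip 0.65 [485.3 228.4] [ 0.4296 -0.2083  0.0037]
rivet_bin 0.28 [315.4 116.7] [0.485  0.0888 0.0384]
cutters 0.8 [119.8  37.2] [0.5129 0.3999 0.0156]
cutters 0.36 [486.4 231.1] [ 0.4264 -0.2125  0.0039]
pin_a 0.54 [390.9 222.1] [ 0.3889 -0.0574  0.0077]
4.7417
```

View pics/w_fl.png

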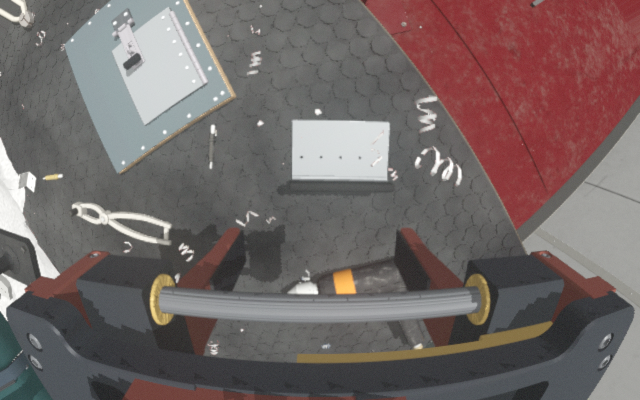

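View pics/w_ha.png

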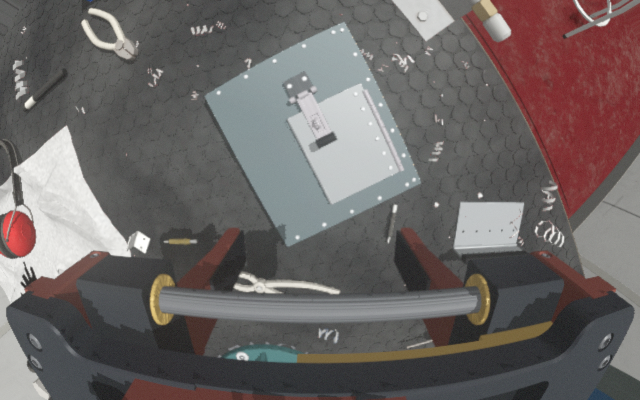

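The wrist views show the following:
- **Hatch:** cover bead (front edge) runs (290,118)-(331,203), with the T-pull at (322,143) and the hasp hinge at (298,88). The lap direction is to the image right.
- **Flashing:** foot (293,120)-(390,180), trim at (340,187).

Next I'll rectify both views to get metric poses.

```bash
cat > rect.py <<'E'
from h import *
def rectify(c,h,cx,cy,w,hh,s):
    # output: right = -y world, up=+x world ; s px/m ; size w x hh m
    W,H=int(w*s),int(hh*s);j,i=np.meshgrid(np.arange(W),np.arange(H))
    X=np.stack([cx+hh/2-i/s,cy+w/2-j/s,np.full(i.shape,h)],-1)
    p=fproj(c,X).astype(np.float32)
    return cv2.remap(c['image'],p[...,0],p[...,1],cv2.INTER_CUBIC)
E
python3 - <<'E'
from rect import *
a=np.load('w_ha.npz');b=np.load('w_fl.npz')
A=rectify(a,0.0215,0.455,0.085,0.28,0.30,1500)
B=rectify(b,0.003,0.43,-0.215,0.17,0.15,1500)
out=np.zeros((450,420+255,3),np.uint8);out[:A.shape[0],:420]=A;out[:B.shape[0],420:420+B.shape[1]]=B
# ticks every 50 mm
cv2.imwrite('pics/rect1.png',out)
E
```

```text
(no output)
```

View pics/rect1.png

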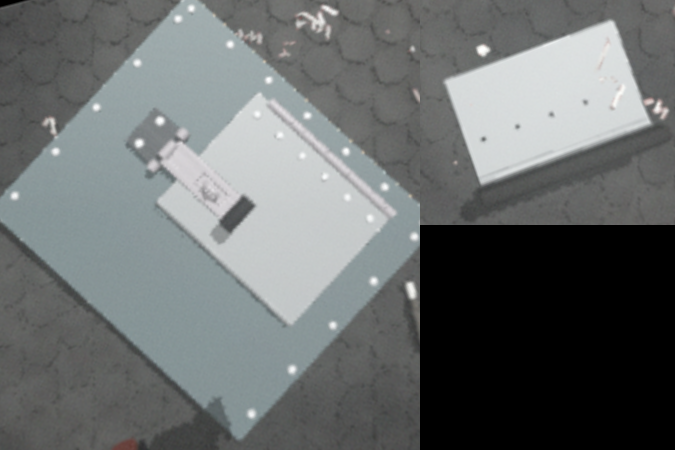

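```bash
cat >> rect.py <<'E'
from scipy.spatial.transform import Rotation as Ro
def down(psi): # tool y along world angle psi, pointing down
    s,c=np.sin(psi),np.cos(psi);return Ro.from_matrix(np.array([[-s,c,0],[c,s,0],[0,0,-1.]])).as_quat()
O=np.array([0.4305,0.0755,0.021]);YAW=np.radians(-42.2)
def D(x,y,z): # deck -> world
    c,s=np.cos(YAW),np.sin(YAW);return O+np.array([c*x-s*y,s*x+c*y,z])
def toD(X):
    c,s=np.cos(YAW),np.sin(YAW);d=np.asarray(X)-O;return np.stack([c*d[...,0]+s*d[...,1],-s*d[...,0]+c*d[...,1],d[...,2]],-1)
E
python3 - <<'E'
from rect import *
np.set_printoptions(precision=4,suppress=True)
print(inverse_kinematics(D(.03,.017,.0225-.009),down(YAW)))
move_ptp(D(.03,.017,.10),down(YAW))
move_gripper(0.046)
c=cap('wrist','w_h2.png'); np.savez('w_h2.npz',**c)
print(-c['R'].T@c['t'])
for k in ['hasp_pull','hasp_hinge','cover_edge']:
    for s in spot_in('wrist',k)[:2]: print(k,round(s['conf'],2),np.round(s['xy'],1),toD(fplane(c,*s['xy'],{'hasp_pull':.0435,'hasp_hinge':.0295,'cover_edge':.024}[k])),fcloud(c,*s['xy']))
# overlay expected model
im=c['image'].copy()
def draw(P,col):
    p=fproj(c,np.array([D(*q) for q in P]));cv2.polylines(im,[np.round(p*8).astype(np.int32)],True,col,1,cv2.LINE_AA,3)
draw([(-.080,-.114,0),(-.080,.114,0),(.118,.114,0),(.118,-.114,0)],(0,0,255))
draw([(0,-.06,.0064),(0,.06,.0064),(.1,.06,.007),(.1,-.06,.007)],(0,255,0))
draw([(.018,.0115,.028),(.018,.0225,.028),(.042,.0225,.028),(.042,.0115,.028)],(255,0,255))
cv2.imwrite('pics/ov.png',im)
print(current_clock())
E
```

```text
[-0.0021  0.4487  1.9795 -0.      0.7135  0.7345]
[0.5138 0.1224 0.2837]
hasp_pull 0.57 [318.8 164.4] [0.0294 0.0515 0.0225] [0.4854 0.0924 0.0302]
hasp_hinge 0.74 [312.1 159.2] [0.0238 0.0536 0.0085] [0.4842 0.0993 0.03  ]
cover_edge 0.85 [340.1 213.3] [0.0481 0.0047 0.003 ] [0.4701 0.0481 0.0287]
6.3167
```

View pics/ov.png

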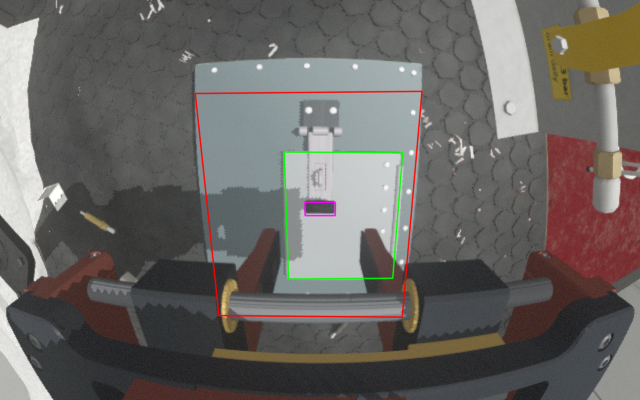

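The overlay matches: bead edge, deck sides and T-pull at (319,209) all agree within about 1 mm. I'll grip and swing the hasp.

Run:
```python
from rect import *
np.set_printoptions(precision=4,suppress=True)
q=down(YAW);t=.010
hit=servo_line(D(.030,.017,.0225-t),q,rate=.08,contact_N=6)
print(hit,toD(current_position()),current_force())
if not hit:
    move_gripper(0.0)
    print('gap',current_finger_gap(),current_grip_force(),current_force())
    R=np.hypot(.06,.014);b0=np.arctan2(.014,.06);hy=.017+.060;hz=.0085
    for a in np.linspace(0,2.35,17)[1:]:
        hit=servo_line(D(.030,hy-R*np.cos(a+b0),hz+R*np.sin(a+b0)-t),q,rate=.08,contact_N=35)
        print(round(a,2),current_force(),round(current_finger_gap(),4))
        if hit: break
print(current_clock())
c=cap('wrist','w_h3.png')
```

```text
False [0.0303 0.0173 0.0129] [ 0.7808 -1.1682  0.3102]
gap 0.023423012810064172 30.000595450401306 [-0.6454 -0.1768  3.179 ]
0.15 [ 0.309  -0.3024 -1.0404] 0.0236
0.29 [-0.5594 -2.1744 -0.5701] 0.0238
0.44 [-0.4856 -3.0993  1.5657] 0.0231
0.59 [-1.8479 -4.4486  2.2677] 0.0237
0.73 [-2.0789 -4.5327  3.8159] 0.0235
0.88 [-1.5517 -4.3151  5.8489] 0.0238
1.03 [-1.7984 -4.1434  6.894 ] 0.0236
1.18 [-1.1845 -3.7156  7.031 ] 0.0235
1.32 [-2.0595 -1.5959  6.2681] 0.0229
1.47 [-0.1366 -0.5232  5.2786] 0.0231
1.62 [0.5587 0.5118 5.0828] 0.0222
1.76 [1.1154 1.5451 5.5838] 0.0223
1.91 [1.4013 2.697  4.9195] 0.022
2.06 [1.6472 3.351  4.9823] 0.0218
2.2 [1.7867 5.053  5.9793] 0.0218
2.35 [2.9615 6.3058 5.0528] 0.0218
12.3083
```

View pics/w_h3.png

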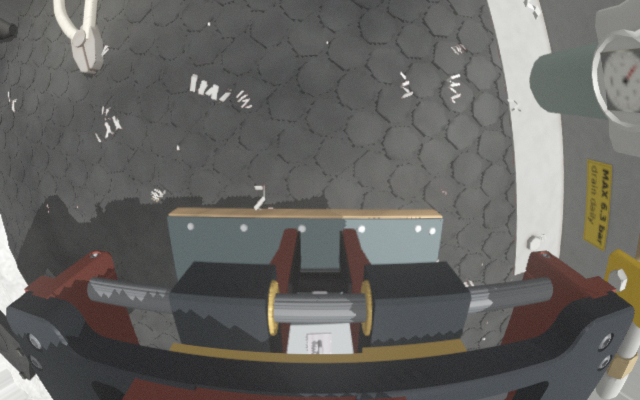

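The hasp leaf is swung over between the fingers (320,345). I'll release it, check it, and go to the flashing.

Run:
```python
from rect import *
np.set_printoptions(precision=4,suppress=True)
move_gripper(0.046)
p=current_position();servo_line(p+[0,0,.11],rate=.2)
move_ptp(D(.01,.0,.15),down(YAW))
c=cap('wrist'); np.savez('w_h4.npz',**c)
im=c['image'].copy()
def draw(P,col):
    p=fproj(c,np.array([D(*q) for q in P]));cv2.polylines(im,[np.round(p*8).astype(np.int32)],True,col,1,cv2.LINE_AA,3)
draw([(-.080,-.06,0),(-.080,.06,0),(0,.06,0),(0,-.06,0)],(0,0,255))
draw([(-.003,-.06,.0106),(-.003,.06,.0106),(.1,.06,.007),(.1,-.06,.007)],(0,255,0))
ps=np.radians(19.7)
move_ptp([.4025,-.2270,.15],down(ps)); move_gripper(.05)
d=cap('wrist'); np.savez('w_f2.npz',**d)
i2=d['image'].copy();o=np.array([.4364,-.2149,0]);M=Ro.from_euler('z',ps).as_matrix()
def dr(P,col):
    p=fproj(d,o+np.array(P)@M.T);cv2.polylines(i2,[np.round(p*8).astype(np.int32)],True,col,1,cv2.LINE_AA,3)
dr([(-.0375,-.06,.003),(-.0375,.06,.003),(.0375,.06,.003),(.0375,-.06,.003)],(0,0,255))
dr([(-.041,-.06,.048),(-.041,.06,.048),(-.031,.06,.048),(-.031,-.06,.048)],(0,255,0))
out=np.vstack([im[30:330,100:540],i2[30:330,100:540]])
cv2.imwrite('pics/ov2.png',out)
print(-d['R'].T@d['t'],current_position(),current_clock())
```

```text
[ 0.3779 -0.1574  0.3128] [ 0.4026 -0.2267  0.15  ] 16.1583
```

View pics/ov2.png

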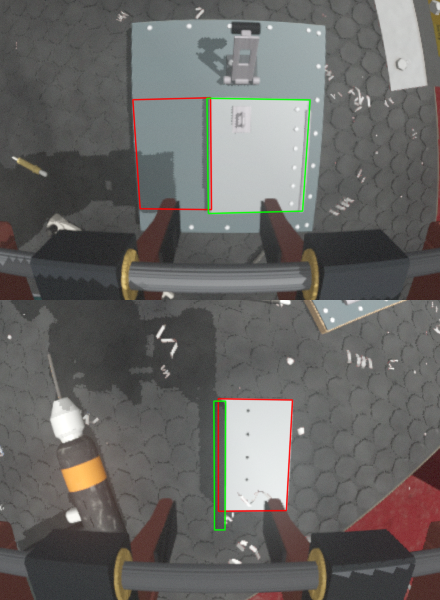

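The hasp is well over at (243,50), the staple is bare, and the flashing model fits. I'll grasp it and bring it in front of the mouth.

Run:
```python
from rect import *
np.set_printoptions(precision=4,suppress=True)
ps=np.radians(19.7);q=down(ps)
hit=servo_line([.4025,-.2270,.0205],q,rate=.1,contact_N=8);print(hit,current_position())
if hit: raise SystemExit
move_gripper(0);print(current_finger_gap(),current_force())
servo_line([.4025,-.2270,.15],q,rate=.15);print(current_force())
qd=down(YAW);gx=-.0735
move_ptp(D(gx-.013,0,.10),qd)
servo_line(D(gx-.013,0,.0205+.006),rate=.1,contact_N=6);print(toD(current_position()),current_force())
c=cap('wrist'); np.savez('w_f3.npz',**c)
im=c['image'].copy()
def draw(P,col):
    p=fproj(c,np.array([D(*q) for q in P]));cv2.polylines(im,[np.round(p*8).astype(np.int32)],True,col,1,cv2.LINE_AA,3)
draw([(-.088,-.06,.009),(-.088,.06,.009),(-.013,.06,.009),(-.013,-.06,.009)],(0,0,255))
draw([(-.003,-.06,.0106),(-.003,.06,.0106),(.1,.06,.007),(.1,-.06,.007)],(0,255,0))
cv2.imwrite('pics/ov3.png',cv2.resize(np.hstack([c['image'][80:330,200:450],im[80:330,200:450]]),None,fx=1.6,fy=1.6))
print(current_clock())
```

```text
False [ 0.4029 -0.2273  0.021 ]
0.00977713060163681 [ 0.0285 -0.3083  1.2003]
[-0.2103  0.5331 -0.712 ]
[-0.0862  0.0002  0.0268] [ 0.1827  0.3011 -1.083 ]
21.925
```

View pics/ov3.png

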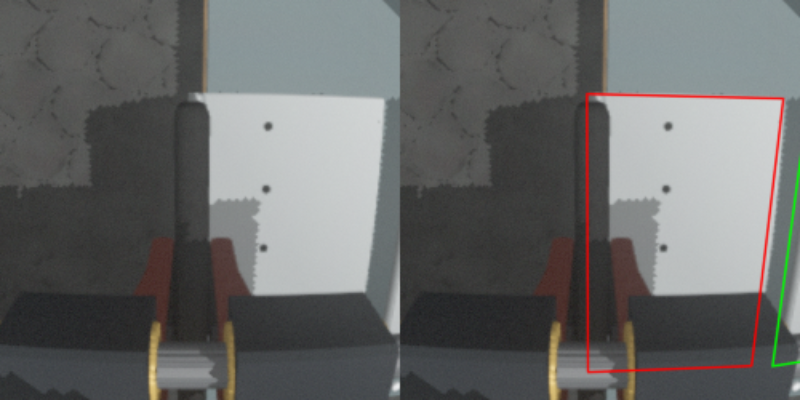

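The flashing sits squarely in the grip and its edges match the model (foot corner at (190,95)). I'll check the y alignment against the cover numerically.

Run:
```python
from rect import *
c=np.load('w_f3.npz')
g=cv2.cvtColor(c['image'],cv2.COLOR_BGR2GRAY)
ys=np.arange(.045,.075,.0005)
def prof(xs,h,g=g,c=c):
    r=[]
    for x in xs:
        P=np.array([D(x,y,h(x)) for y in ys]);p=fproj(c,P).astype(np.float32)
        v=cv2.remap(g,p[:,:1],p[:,1:],cv2.INTER_LINEAR)[:,0].astype(float)
        d=np.abs(np.gradient(cv2.GaussianBlur(v[:,None],(1,5),1).ravel()));r.append(round(1e3*ys[d.argmax()],1))
    return r
print('flash',prof(np.arange(-.07,-.02,.008),lambda x:.009))
cov=lambda x:.007+.0074*(97-x*1e3)/97
print('cover',prof(np.arange(.01,.09,.01),cov))
c4=np.load('w_h4.npz');g4=cv2.cvtColor(c4['image'],cv2.COLOR_BGR2GRAY)
print('cover4',prof(np.arange(.005,.09,.01),cov,g4,c4))
# mouth line x from h4, and toe line from f3
def profx(yv,xs,h,g,c):
    r=[]
    for y in yv:
        p=fproj(c,np.array([D(x,y,h) for x in xs])).astype(np.float32)
        v=cv2.remap(g,p[:,:1],p[:,1:],cv2.INTER_LINEAR)[:,0].astype(float)
        d=np.abs(np.gradient(v));r.append(round(1e3*xs[d.argmax()],1))
    return r
print('mouth4',profx(np.arange(-.02,.06,.01),np.arange(-.02,.015,.0005),.0110,g4,c4))
print('toe',profx(np.arange(0,.06,.01),np.arange(-.03,-.007,.0005),.009,g,c))
```

```text
flash [np.float64(60.0), np.float64(60.0), np.float64(60.0), np.float64(60.0), np.float64(60.0), np.float64(60.0), np.float64(60.0)]
cover [np.float64(60.0), np.float64(60.0), np.float64(60.0), np.float64(60.0), np.float64(59.5), np.float64(59.5), np.float64(59.5), np.float64(59.5)]
cover4 [np.float64(60.5), np.float64(60.5), np.float64(60.5), np.float64(60.5), np.float64(60.5), np.float64(60.0), np.float64(60.0), np.float64(59.5), np.float64(59.5)]
mouth4 [np.float64(-1.5), np.float64(-1.5), np.float64(-1.5), np.float64(-1.5), np.float64(-1.5), np.float64(-1.0), np.float64(-1.0), np.float64(-1.0)]
toe [np.float64(-12.0), np.float64(-12.5), np.float64(-12.5), np.float64(-12.0), np.float64(-12.5), np.float64(-12.0)]
```

Run:
```python
from rect import *
np.set_printoptions(precision=4,suppress=True)
q=down(YAW-.008)
hit=servo_line(D(-.0865,0,.012),q,rate=.03,contact_N=4);p=toD(current_position());print('down',hit,p,current_force())
z=p[2]+.0007
servo_line(D(-.0865,0,z),q,rate=.03)
print(toD(current_position()),current_force())
hit=servo_line(D(-.028,0,z),q,rate=.04,contact_N=9);print('in',hit,toD(current_position()),current_force(),current_finger_gap())
c=cap('wrist');np.savez('w_f4.npz',**c);print(current_clock())
```

```text
down True [-0.0862  0.0005  0.02  ] [ 0.4299  0.2329 -1.9436]
[-0.0865 -0.0001  0.0206] [ 0.4507  0.1105 -0.3005]
in True [-0.0359 -0.0004  0.0204] [ 0.0643 -0.2994 -1.4188] 0.009442069569971935
23.7083
```

Run:
```python
from rect import *
np.set_printoptions(precision=4,suppress=True)
q=down(YAW-.008);p=toD(current_position());z=.0206
u=D(1,0,0)-D(0,0,0)
for x in np.arange(-.0355,-.0275,.0005):
    hit=servo_line(D(x,0,z),q,rate=.02,contact_N=14);f=current_force()
    print(round(x*1e3,1),hit,toD(current_position())*1e3,'fx',round(f@u,2),f,round(current_finger_gap()*1e3,2))
    if hit or f@u<-9: break
c=cap('wrist');np.savez('w_f5.npz',**c);print(current_clock())
```

```text
-35.5 False [-35.7504  -0.2575  20.4899] fx -0.39 [-0.9251 -0.4451 -1.5803] 9.75
-35.0 False [-35.7304  -0.2858  20.5146] fx -4.2 [-2.4796  3.5198  0.3303] 9.93
-34.5 False [-35.7351  -0.3697  20.5217] fx -7.05 [-4.459   5.5764  2.272 ] 9.37
-34.0 False [-35.6793  -0.3283  20.5605] fx -9.52 [-4.9109  8.7521  4.7423] 9.58
24.7583
```

Run:
```python
from rect import *
np.set_printoptions(precision=2,suppress=True,linewidth=200)
print(current_torque(),current_force(),toD(current_position())*1e3)
c=np.load('w_f5.npz');c4=np.load('w_h4.npz');
xs=np.arange(-.04,.012,.001)
for cc,y,h in [(c4,.03,.0106),(c4,.0,.0106),(c,.045,.0106),(c,.025,.0106)]:
    p=fproj(cc,np.array([D(x,y,h) for x in xs])).astype(np.float32)
    print(y,cv2.remap(cc['image'],p[:,:1],p[:,1:],cv2.INTER_LINEAR)[:,0].mean(1).astype(int))
    u,v=p[:,0],p[:,1];print((toD(fcloud(cc,u,v))[:,2]*1e3).round(0).astype(int))
```

```text
[1.37 0.67 0.08] [-4.62  8.25  3.75] [-35.68  -0.35  20.54]
0.03 [140 139 139 139 139 140 141 141 140 140 140 139 140 140 141 141 140 140 141 140 142 142 141 142 141 142 141 141 141 142 142 142 133 118 107 105 105 106 110 136 162 182 195 199 199 199 200 199 199
 199 200 199]
[ 2  1 -1  0  0  0  0  0  1  1  1  1  0  1  0  0  1  0  2  0  0  1  1  2  0  1  1  1  2  1  1  1  1  0  1  2  1  1 12 14 15 14 15 15 13 15 15 14 15 13 14 13]
0.0 [110 111 115 128 135 137 140 139 140 140 140 140 140 140 142 140 140 141 142 140 139 142 141 140 142 141 141 142 141 143 141 134 115 105 106 103 107 107 115 145 168 187 195 196 197 196 196 195 196
 196 196 196]
[ 1  1  1  1  1  2  0  1  1  0  1  2  0  1  0  0  1  0  0  0  2  2 -2  1  1  1 -1  0  1  1  1  0  0 -1  1  2  0  0 12 14 14 14 15 15 15 15 13 16 14 15 13 14]
0.045 [ 62  66  69  72  72  73  74  75  74  73  75 158 193 193 195 195 194 196 195 195 197 197 197 197 197 197 199 198 199 198 199 200 189 155 141 140 140 142 135 119 143 166 198 208 211 211 210 210 211
 210 211 211]
[49 49 48 50 48 49 49 49 49 49 49  3  4  4  4  5  4  4  3  3  3  4  4  4  4  4  5  6  4  5  5  4  2  5  5  4  4  4  4 13 14 14 13 14 15 14 13 13 13 14 14 14]
0.025 [ 59  66  67  71  68  73  72  69  71  70  77 160 193 192 191 192 193 192 192 192 192 193 193 193 193 193 194 194 195 194 158  82  80 103 138 139 141 141 131 123 152 173 195 207 208 208 208 207 208
 207 208 207]
[48 50 49 49 49 49 50 48 49 48 47  5  4  5  4  3  4  4  3  5  3  4  4  5  4  5  3  3  4  4  3  3  3  3  5  4  5  4  5 14 15 15 14 15 15 14 14 14 15 13 12 14]
```

Run:
```python
from rect import *
np.set_printoptions(precision=2,suppress=True)
q=down(YAW-.008);u=D(1,0,0)-D(0,0,0)
def rep(l):
    f=current_force();print(l,toD(current_position())*1e3,'fx',round(f@u,1),'fz',round(f[2],1),'tz',round(current_torque()[2],2))
servo_line(D(-.038,0,.0206),q,rate=.03);rep('back')
servo_line(D(-.038,0,.0217),q,rate=.03);rep('up')
for x in np.arange(-.0365,-.0295,.001):
    servo_line(D(x,0,.0217),q,rate=.02,contact_N=20);rep(round(x*1e3,1))
    if current_force()@u<-13: break
print(current_clock(),current_finger_gap())
```

```text
back [-37.49   0.32  20.68] fx -0.1 fz -0.9 tz 0.02
up [-37.63   0.18  21.79] fx 0.2 fz -2.0 tz 0.0
-36.5 [-36.28   0.09  21.72] fx 0.1 fz -1.0 tz 0.05
-35.5 [-35.75  -0.21  21.64] fx -1.2 fz -1.0 tz 0.07
-34.5 [-35.71  -0.34  21.61] fx -5.4 fz 1.2 tz 0.06
-33.5 [-35.61  -0.44  21.6 ] fx -8.7 fz 2.9 tz -0.0
-32.5 [-35.6   -0.53  21.62] fx -14.4 fz 6.7 tz 0.05
26.5417 0.00982553241516581
```

The block is hard, symmetric and independent of height, so it is the stop. Now I'll press down while keeping a light forward push, and verify.

Run:
```python
from rect import *
np.set_printoptions(precision=2,suppress=True)
q=down(YAW-.008);u=D(1,0,0)-D(0,0,0)
def rep(l):
    f=current_force();print(l,toD(current_position())*1e3,'fx',round(f@u,1),'fz',round(f[2],1),'t',current_torque(),round(current_clock(),1))
servo_line(D(-.0365,.0006,.0210),q,rate=.03);rep('back')
servo_line(D(-.0345,.0006,.0206),q,rate=.02);rep('fwd')
for z in np.arange(.0200,.0165,-.0005):
    servo_line(D(-.0345,.0006,z),q,rate=.02,contact_N=25);rep(round(z*1e3,1))
    if current_force()[2]>11: break
sleep(.5);rep('hold')
c=cap('wrist');np.savez('w_f6.npz',**c)
t=cap('top');s=cap('scene')
g=cv2.cvtColor(c['image'],cv2.COLOR_BGR2GRAY);ys=np.arange(.045,.075,.0005)
for n,xs,h in [('fl',np.arange(-.026,-.008,.004),lambda x:.003),('cov',np.arange(.01,.09,.01),lambda x:.007+.0074*(97-x*1e3)/97)]:
    r=[]
    for x in xs:
        p=fproj(c,np.array([D(x,y,h(x)) for y in ys])).astype(np.float32)
        v=cv2.remap(g,p[:,:1],p[:,1:],cv2.INTER_LINEAR)[:,0].astype(float);r.append(1e3*ys[np.abs(np.gradient(v)).argmax()])
    print(n,np.array(r))
P=np.array([fproj(c,D(x,y,.012)) for x in np.arange(.005,.03,.005) for y in np.arange(.02,.055,.01)])
print('cover z',np.median(toD(fcloud(c,P[:,0],P[:,1]))[:,2]))
A=cv2.resize(c['image'][60:320,180:470],None,fx=1.6,fy=1.6);B=cv2.resize(t['image'][140:270,250:400],None,fx=2,fy=2,interpolation=cv2.INTER_CUBIC)
out=np.zeros((A.shape[0],A.shape[1]+B.shape[1],3),np.uint8);out[:,:A.shape[1]]=A;out[:B.shape[0],A.shape[1]:]=B
cv2.imwrite('pics/fin.png',out)
```

```text
back [-36.21   0.79  21.03] fx -0.4 fz -1.0 t [-0.    0.01 -0.06] 26.8
fwd [-35.64   0.32  20.5 ] fx -7.5 fz 2.5 t [1.15 0.47 0.01] 27.1
20.0 [-35.71   0.14  19.98] fx -6.9 fz 3.8 t [1.11 0.59 0.  ] 27.3
19.5 [-35.7    0.15  19.95] fx -7.6 fz 13.2 t [0.99 0.84 0.05] 27.6
hold [-35.68   0.15  19.96] fx -8.6 fz 13.5 t [1.04 0.83 0.08] 28.1
fl [60. 60. 60. 60. 60.]
cov [60.  60.  45.  60.  60.  60.  60.  59.5]
cover z 0.01372948252531487
```

View pics/fin.png

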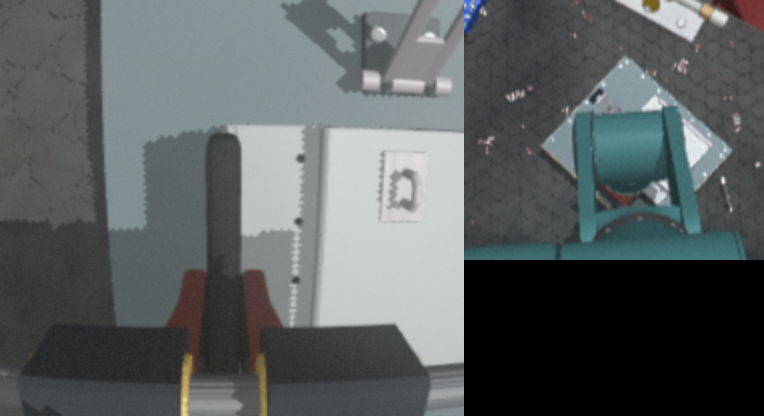

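The picture shows the foot under the bead with the rivet holes at (297,220) just in front of it. The ends are flush at row 128, the cover is at rest and the hasp is clear. I'm handing the job in.

```bash
python3 -c "
from bench import *
print(close_job())"
```

```text
the job is handed in; nothing more can be done
None
```

I handed the job in at about 28 s: the hasp is swung well over, the flashing is against the stop with its ends flush with the cover, the cover is resting and not prised up, and the flashing is still gripped and pressed down with about 13 N; it met the stop about 2 mm short of where I calculated, but the block was firm, even across its width and the same at two heights, so I took it to be the stop.

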